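# Tip the tube rack onto its base and push it home in the loading lane

### The arm

A 6-joint arm with a two-finger parallel gripper is mounted at the origin on the work surface. World frame = base frame: x ahead of the robot, y to its left, z up, the work surface at z = 0. Lengths are in mm, angles in rad, forces in N, time in s.
With the tool pointing down it reaches from about 275 to 750 mm from the base axis. Payload 10.2 kg.
Tool frame: the origin (TCP) lies at the very end of the fingers, on their centre line; the grasp point (between the pads) lies 19 mm behind it; y points along the fingers, x is the direction in which the jaws open and shut, and the axes are right-handed (so a half turn about y gives the same grasp; the last joint's range is limited). The gripper opens to 85 mm and grips with 20 to 120 N. Pads are 22 mm wide; open, the fingers measure 114 mm over their backs; the gripper's body (76 mm by 85 mm) begins 54 mm behind the grasp point. The pads swing forward as they close: fully open they stand 13 mm farther back than shut.
Start: joints at [-1.406, 0.313, 1.498, -0, 1.331, -0.223], TCP at [198.518, -486.026, 193.594] pointing down, gripper open.
Joint ranges: [-2.94, 2.94], [-0.97, 2.17], [0.19, 2.56], [-1.23, 4.37], [0.02, 3.11], [-2.88, 2.88]. Speed limits (rad/s): [2.39, 2.39, 3.01, 3.14, 3.14, 3.14].

### API

Orientations are given as a unit quaternion [w, x, y, z].
In Python, from rig import telemetry, imaging, ctrl gives the robot as it stands.
- The arm moves only by the shell command python3 -m handwheel 'ROWS' [FORCE]. ROWS is JSON, a list of rows, each an object with "delta_pos": the shift along the tool's x, y, z in cm, a list of three; "twist": the turn, a rotation vector about the tool's x, y, z in rad, a list of three; "jaw": the opening, from 0 (shut) to 1 (fully open). A call has exactly 10 rows; each row is the pose to reach, as a shift and turn from the pose commanded when the call began, along the tool's axes at that moment; what a row does not reach only later rows make up. A row lasts 1/12 s, in which the tool goes at most 41.7 mm and 7.16 degrees, less where a joint would pass 70% of its speed; a pose out of reach is approached as far as the arm can. A call with a gripper value outside its range is refused whole. The fingers move at their own pace and stop on an object; FORCE is the grip in N (left out, the last holds). Time passes only in rows, so rows that repeat a pose let the fingers close, or fill a call up. It gives the time, the measured TCP pose, the force and the opening at its end, in the units of the state.
- telemetry.sense(): the state, without advancing time (a new reading comes with each control period).
- imaging.capture(name): name is "scene" or "top"; returns a dict with "frame" (420x560x3 uint8, red, green, blue), "z_map" (420x560 float32, mm along the optical axis (not along the pixel's ray), 0 where there is no reading), "fx", "fy", "cx", "cy" (pixels), "rvec" (rotation vector, rad) and "tvec" (3), from world to camera coordinates, as OpenCV has them. Camera axes: x right, y down, z forward; pixel columns grow to the right and rows downward; lengths in mm; the calibration is good to about 2 mm. A picture is of the moment at which its call begins.
- ctrl.finish_job(): hands the job in, once; it reports no verdict.
The state is a dict: "time_s": time; "joints": joint angles; "dq": joint speeds; "tau": joint torques, N m; "eef_pos": TCP position; "ee_rot": TCP orientation; "force": force on the tool from outside, world axes, zero at the start; "wrist_torque": the same for the moment, N m; "grip_width": opening from 0.0 (shut) to 1.0 (fully open).
Only numpy, scipy, OpenCV 4.12 (cv2) and the standard library are available. Lean on these libraries where they do the work, as an engineer would, in place of code of your own. Each camera call takes 0.05 s, during which the arm holds its last target.

### The job

The empty tube rack has been left standing on its end in the loading lane. Push its upper part with a fingertip so that it tips over onto its base in the lane, holes facing up, then push it along the lane until its leading end is fully home against the end stop. Only push it, never lift or carry it, and leave everything else on the bench where it stands.

Things in the scene. Friction and masses are not known exactly. Their poses are not given: they have to be found in the camera images.
- rack: Empty tube rack, open frame 150 mm long, 60 wide, 70 from base to hole face, 0.13-0.25 kg. Starts standing on a short end, base towards the stop, holed face away. Ends are flat plates. Origin: centre of the end it stands on (trailing end when lying). z along its length (up at start), x out of the hole face. Pushed in its top 40 mm it tips (falls past about 20 degrees); pushed low it slides.
- rack_lead (a point): Centre of the rack's other 70 x 60 mm end (top end at the start, leading end when lying), 150 mm along the rack's own z from its origin.
- rack_toe (a point): Middle of the 60 mm edge between the rack's base and the end it starts on, -35 mm along the rack's x from its origin. The rack tips over this edge, which stays down on the lane's floor throughout.
- lane: Fixed loading lane: plate 420 x 100 mm, its floor 8 mm above the bench. Origin: centre of its underside, at bench height. x along the lane to the end stop, z up. Two thin guides, 70 mm apart at the floor, lean outwards and rise 15 mm above it. End stop 45 mm high above the floor; the other end is open. The rack starts with its origin 95 to 150 mm behind the lane's origin.
- lane_stop (a point): Middle of the end stop's face that the rack meets, at the height of the lane's floor, 198 mm along the lane's x from its origin; axes as the lane's.
- full_rack: Bystander: a rack of the same make, full of 12 capped tubes, lying on its base; 150 x 60 x 106 mm; origin at the centre of its underside, x along its length.
- jar: Bystander: clear jar, 90 mm across, 120 mm high; origin at the centre of its underside.
- wash_bottle: Bystander: white bottle, 60 mm across, 160 mm high; origin at the centre of its underside.
- beaker: Bystander: glass beaker, 64 mm across, 70 mm high; origin at the centre of its underside.
- tip_box: Bystander: closed pipette-tip box 80 x 115 x 54 mm; origin at the centre of its underside, x along its 80 mm side.
- cup: Bystander: capped specimen cup, 52 mm across, 60 mm high; origin at the centre of its underside.

How it is judged (in metres and radians):
On the way:
1. the rack has been tipped onto its base in the lane, holes up (angle between rack's own x axis and vertical below 0.1 rad and height (world z) of rack_lead below 0.053 m), for 0.2 s.
At the end, for the whole second after the job is handed in: The rack lies flat on its base in the lane, holes up (within 0.06 rad, both ends down on the lane's floor), its leading end within 6 mm of the end stop and within 15 mm of the lane's middle, at rest (angle between rack's own x axis and vertical below 0.06 rad and x of rack_lead in the frame of lane_stop above -0.006 m and y of rack_lead in the frame of lane_stop between -0.015 and 0.015 m and height (world z) of each of rack_lead, rack below 0.05 m and linear speed of rack below 0.01 m/s); the robot touches nothing.
It fails at once if the rack is lifted or carried: its tipping edge rises 25 mm off the lane's floor, or its trailing end rises (height (world z) of rack_toe above 0.033 m or height (world z) of rack above 0.075 m).
It fails at once if a bystander is shifted by more than 25 mm or tipped over (distance of any of full_rack, jar, wash_bottle, beaker, tip_box, cup from where it was at the start of the episode above 0.025 m or angle between any of full_rack, jar, wash_bottle, beaker, tip_box, cup's own z axis and vertical above 0.35 rad).
It also fails if it takes over 48 s, if anything falls off the work surface, if the arm or the gripper's body presses on something with over 40 N, if the wrist force passes 120 N, or if a joint passes its speed limit or range.

## Working session

There is one attempt and no reset: what is moved stays moved. The work goes in short steps, Python scripts to look and compute and a shell command to move; the robot and the scene stay as the last step left them, time stands still between calls to the robot, and variables do not carry over. Pictures are saved under pics/ and viewed, and the job is handed in when it is done.

```bash
mkdir -p pics; ls
cat > h.py <<'E'
import numpy as np, cv2
from rig import telemetry, imaging, ctrl
def cap(n,f):
    d=imaging.capture(n); cv2.imwrite(f,d['frame'][:,:,::-1]); np.savez(f[:-4]+'.npz',**d); return d
def RT(d):
    return cv2.Rodrigues(np.array(d['rvec'],float))[0], np.array(d['tvec'],float).ravel()
def cloud(d):
    R,t=RT(d); z=d['z_map']; v,u=np.mgrid[:420,:560]
    p=np.stack([(u-d['cx'])/d['fx']*z,(v-d['cy'])/d['fy']*z,z],-1)
    return (p-t)@R
def proj(d,P):
    R,t=RT(d); c=np.array(P)@R.T+t
    return np.stack([c[...,0]/c[...,2]*d['fx']+d['cx'],c[...,1]/c[...,2]*d['fy']+d['cy']],-1)
E
python3 - <<'E'
from h import *
for n in ("scene","top"):
    d=cap(n,f"pics/{n}0.png"); R,t=RT(d); print(n,d['fx'],-R.T@t, R[2])
s=telemetry.sense(); print(s['time_s'],s['eef_pos'],s['ee_rot'],s['force'])
E
```

```text
pics
scene 390.4946126643603 [1212.29222276    6.34816892  528.48465678] [-0.82431257  0.15120169 -0.5455702 ]
top 394.1549094143851 [486.3216041  107.19439434 878.34899821] [ 0.09047323  0.02480459 -0.99558994]
0.1 [ 198.48793846 -485.75130064  193.09917701] [ 0.58726484 -0.58666807  0.39456461 -0.39402963] [ 0.2356007 -0.0802039 -0.2093844]
```

View pics/scene0.png

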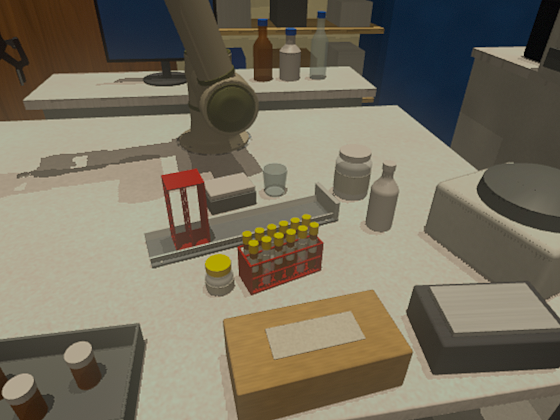

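View pics/top0.png

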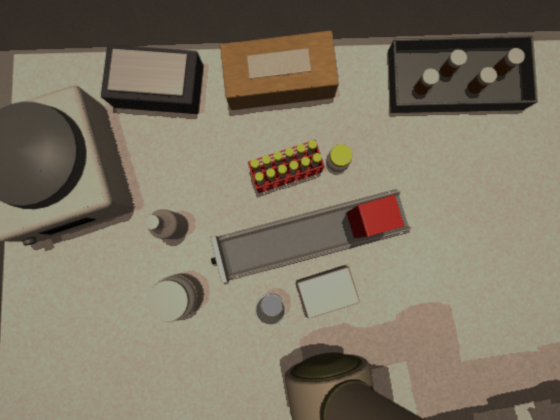

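The scene view shows the red rack upright at about (187,210) and the stop at (327,205). In the top view, the rack top is near (377,216) and the stop near (220,258). The cup, full rack, tip box and beaker stand close to the lane. Next I'll measure these.

```bash
cat >> h.py <<'E'
def ld(f): return dict(np.load(f))
E
python3 - <<'E'
from h import *
d=ld('pics/top0.npz'); P=cloud(d); f=d['frame'].astype(int)
red=(f[...,0]>90)&(f[...,1]<50)&(f[...,2]<50)
q=P[red&(P[...,2]>140)]; print('racktop',len(q),np.median(q,0))
m=(red&(P[...,2]>140)).astype(np.uint8)
r=cv2.minAreaRect(np.ascontiguousarray(q[:,:2],dtype=np.float32)); print(r,cv2.boxPoints(r))
def pr(n,u0,u1,v0,v1,zl,zh):
    S=P[v0:v1,u0:u1].reshape(-1,3); S=S[(S[:,2]>zl)&(S[:,2]<zh)]
    r=cv2.minAreaRect(S[:,:2].astype(np.float32)); print(n,len(S),np.round(np.median(S,0)),np.round(r[0]),np.round(r[1]),r[2], 'zmax',S[:,2].max().round())
pr('stop',205,235,230,290,40,70)
pr('lanefloor',230,345,195,285,4,13)
pr('lane all',205,415,190,290,5,70)
pr('bottle',140,190,200,245,20,200)
pr('jar',150,205,270,325,20,200)
pr('beaker',255,290,290,325,20,200)
pr('tip',295,362,264,320,30,200)
pr('cup',325,356,140,175,20,200)
pr('full',245,327,138,195,20,200)
np.set_printoptions(suppress=True)
for uv in [(215,238),(222,280),(392,193),(410,228),(300,240)]: print(uv,P[uv[1],uv[0]].round(1))
E
```

```text
racktop 1149 [540.70431892 -63.87378614 157.94322003]
((522.1193237304688, 6.350257873535156), (58.76691818237305, 213.29025268554688), 14.814642906188965) [[ 466.4442   101.93716]
 [ 520.981   -104.26292]
 [ 577.79443  -89.23664]
 [ 523.2576   116.96343]]
stop 333 [460. 252.  52.] [461. 258.] [99. 25.] 14.423602104187012 zmax 57.0
lanefloor 4590 [498. 108.   8.] [504. 108.] [187. 255.] 0.5917719006538391 zmax 13.0
lane all 8189 [495.  75.   9.] [504.  62.] [442. 215.] 88.97696685791016 zmax 69.0
bottle 984 [533. 345. 109.] [536. 353.] [53. 59.] 82.6189193725586 zmax 164.0
jar 1989 [392. 325. 119.] [389. 333.] [82. 86.] 79.00286865234375 zmax 124.0
beaker 395 [346. 149.  59.] [361. 144.] [63. 60.] 89.18174743652344 zmax 75.0
tip 2141 [393.  26.  54.] [392.  25.] [ 79. 115.] 16.45102882385254 zmax 59.0
cup 513 [673.  -6.  59.] [676.  -8.] [49. 49.] 34.49625015258789 zmax 64.0
full 1793 [655. 105.  78.] [659. 108.] [ 61. 150.] 17.429794311523438 zmax 110.0
(215, 238) [506.1 259.1  52.7]
(222, 280) [418.6 244.8  50.8]
(392, 193) [ 599.  -122.1   20.6]
(410, 228) [ 522.2 -157.5   20.9]
(300, 240) [500.   79.6   8.9]
```

Run:
```python
import cv2
a=cv2.imread('pics/top0.png')[180:300,195:425]; cv2.imwrite('pics/t0z.png',cv2.resize(a,None,fx=3.4,fy=3.4,interpolation=2))
```

```text
(no output)
```

View pics/t0z.png

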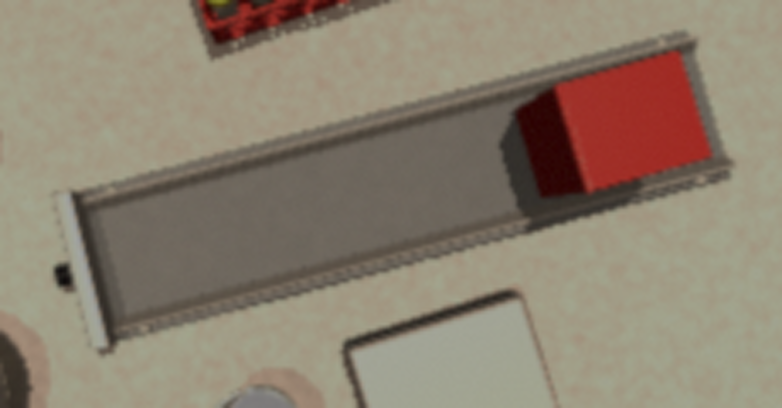

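Run:
```python
from h import *
np.set_printoptions(suppress=True,precision=1)
d=ld('pics/top0.npz'); R,t=RT(d); C=-R.T@t
def ray(u,v,z):
    w=R.T@np.array([(u-d['cx'])/d['fx'],(v-d['cy'])/d['fy'],1.]); return C+w*(z-C[2])/w[2]
Z=lambda x,y,z:ray(195+(x+.5)/3.4-.5,180+(y+.5)/3.4-.5,z)
# stop top outer/inner corners z=53; guide ends z=23
st=[Z(75,193,53),Z(111,348,53)]; print('stop inner top',st, np.linalg.norm(st[1][:2]-st[0][:2]))
g1=[Z(82,192,23),Z(690,38,23)]; g2=[Z(112,342,23),Z(728,166,23)]
for g in(g1,g2):
    e=g[0]-g[1]; print(g, np.degrees(np.arctan2(e[1],e[0])),np.linalg.norm(e))
P=cloud(d); f=d['frame'].astype(int)
red=(f[...,0]>140)&(f[...,1]<60)&(f[...,2]<60)&(P[...,2]>150); red[:,:330]=0
q=P[red]; r=cv2.minAreaRect(q[:,:2].astype(np.float32)); print('racktop',np.median(q,0),r,cv2.boxPoints(r))
# contour ray approach
c,_=cv2.findContours(red.astype(np.uint8),0,1); c=max(c,key=cv2.contourArea)
W=np.array([ray(u,v,158)[:2] for u,v in c[:,0]],np.float32); r=cv2.minAreaRect(W); print(r)
# lane floor depth region
S=P[190:290,205:345].reshape(-1,3)
# guide heights across lane at mid
g=(np.array(g1)+np.array(g2))/2; ax=g[0]-g[1]; ax[2]=0; ax/=np.linalg.norm(ax); n=np.array([-ax[1],ax[0],0]); o=g[1]
print('axis',ax,'mid',g)
s=(P-o)@ax; l=(P-o)@n; k=(s>120)&(s<380)&(abs(l)<80)&(np.arange(560)[None]<340)
for b in range(-64,64,4):
    kk=k&(l>=b)&(l<b+4); z=P[...,2][kk]; print(b,kk.sum(),np.percentile(z,[10,50,90]) if kk.sum() else '',end=';')
k=(abs(l)<40)&(s>370)&(s<450)
for b in range(370,450,4):
    kk=k&(s>=b)&(s<b+4); z=P[...,2][kk]; print('s',b,kk.sum(),np.percentile(z,[10,50,90]) if kk.sum() else '')
```

```text
stop inner top [array([509.4, 255.5,  53. ]), array([414.6, 233.4,  53. ])] 97.34939634242745
[array([510.8, 256.4,  23. ]), array([ 603.3, -133.7,   23. ])] 103.33383574415761 400.9177588838627
[array([415.7, 237.4,  23. ]), array([ 521.2, -154.2,   23. ])] 105.0718291849209 405.5346648373981
racktop [540.7 -63.8 158. ] ((522.2905883789062, 6.2844390869140625), (57.63923263549805, 213.48440551757812), 14.7490816116333) [[ 467.2  102.2]
 [ 521.6 -104.3]
 [ 577.3  -89.6]
 [ 523.   116.8]]
((540.67236328125, -63.756900787353516), (57.62504959106445, 67.80280303955078), 14.9661226272583)
axis [-0.2  1.   0. ] mid [[ 463.3  246.9   23. ]
 [ 562.2 -144.    23. ]]
-64 203 [-1.8 -0.1  1.7];-60 201 [-2.  -0.2  2.1];-56 204 [-1.9 -0.2  1.8];-52 176 [-0.7  5.8  8.7];-48 159 [ 6.3  8.3 20.3];-44 220 [19.3 21.9 24.1];-40 231 [10.5 14.2 18.6];-36 208 [ 6.2  8.1 10. ];-32 204 [6.  8.  9.9];-28 199 [6.3 8.  9.8];-24 199 [5.8 7.8 9.7];-20 200 [5.7 7.8 9.8];-16 203 [5.9 8.2 9.9];-12 201 [5.9 7.9 9.7];-8 198 [5.8 7.9 9.6];-4 196 [6.  7.9 9.8];0 196 [ 5.8  7.9 10.2];4 198 [6.2 7.7 9.8];8 783 [  7.5 878.3 878.3];12 194 [ 6.3  8.2 10. ];16 194 [5.8 7.9 9.8];20 195 [ 6.1  7.9 10.2];24 192 [5.8 7.9 9.5];28 196 [6.  8.2 9.9];32 194 [ 6.3  8.2 11.2];36 206 [12.  16.2 20. ];40 179 [20.5 22.2 24.1];44 180 [ 5.7  8.1 10. ];48 171 [-1.4  1.9  8.6];52 189 [-2.1 -0.   2. ];56 185 [-2.  -0.1  1.9];60 180 [-2.1 -0.2  1.9];s 370 67 [ 5.6  8.4 11.8]
s 374 64 [ 5.6  7.9 11.1]
s 378 68 [ 6.8  8.3 10.7]
s 382 69 [ 6.5  8.2 11.3]
s 386 66 [ 6.   8.1 12.5]
s 390 68 [ 6.1  8.  11.5]
s 394 64 [ 5.7  7.7 10.1]
s 398 79 [ 6.4  8.9 23.8]
s 402 191 [14.4 42.7 53.5]
s 406 72 [51.3 53.  54.7]
s 410 73 [50.7 52.8 54.6]
s 414 8 [39.6 42.5 49.1]
s 418 12 [37.8 41.4 42.5]
s 422 43 [-1.7  0.7 42.2]
s 426 54 [-1.9  0.3  1.7]
s 430 49 [-1.7 -0.2  1.3]
s 434 65 [-2.2 -0.3  1.4]
s 438 65 [-1.5 -0.1  1.8]
s 442 61 [-2.2 -0.1  1.3]
s 446 66 [-1.7  0.2  2. ]
```

Run:
```python
from h import *
np.set_printoptions(suppress=True,precision=2)
d=ld('pics/top0.npz'); P=cloud(d)
a=np.radians(104.2); ax=np.array([np.cos(a),np.sin(a),0]); n=np.array([-ax[1],ax[0],0]); o=np.array([562.2,-144,0])
s=(P-o)@ax; l=(P-o)@n
c=(P[...,2]>18)&(P[...,2]<26)&(s>100)&(s<385)&(abs(l)<52)&(abs(l)>34)&(P[...,2]<500)
r=[]
for sg in(-1,1):
    k=c&(l*sg>0); p=np.polyfit(s[k],l[k],1); r.append(p); print(sg,k.sum(),p)
m=np.mean(r,0); print('yaw',104.2+np.degrees(np.arctan(m[0])),'offset',m[1])
a=np.radians(104.2)+np.arctan(m[0]); ax=np.array([np.cos(a),np.sin(a),0]); n=np.array([-ax[1],ax[0],0]); o=o+0; o=o+ n*m[1]
s=(P-o)@ax; l=(P-o)@n
k=(P[...,2]>25)&(P[...,2]<50)&(abs(l)<40)&(s>380)&(s<410)
print('stop face s',np.percentile(s[k],[10,50,90]))
ss=np.median(s[k]); stop=o+ax*ss; print('stop',stop,'lane origin',stop-198*ax, ax)
q=np.array([540.7,-63.8,0]); print('rack top in lane frame s from origin',(q-(stop-198*ax))@ax,(q-o)@n)
print('lane end', stop-408*ax)
```

```text
-1 300 [ -0.   -41.18]
1 301 [-0.   41.89]
yaw 104.05310232141996 offset 0.3543716280579048
stop face s [402.11 402.45 402.89]
stop [464.13 246.32   0.  ] lane origin [512.21  54.25   0.  ] [-0.24  0.97  0.  ]
rack top in lane frame s from origin -121.4328329818189 1.0279069404746086
lane end [ 563.2  -149.47    0.  ]
```

```bash
cat >> h.py <<'E'
from scipy.spatial.transform import Rotation as Ro
a=np.radians(104.05); U=np.array([np.cos(a),np.sin(a),0]); N=np.array([-U[1],U[0],0]); O=np.array([512.2,54.25,0])
def L(s,l,z): return O+s*U+l*N+np.array([0,0,z])
def rot(s): return Ro.from_quat(np.roll(s['ee_rot'],-1))
def st():
    s=telemetry.sense(); p=np.array(s['eef_pos']); M=rot(s).as_matrix()
    print('t',s['time_s'],'s,l,z',((p-O)@U).round(1),((p-O)@N).round(1),p[2].round(1),'F(u,n,z)',np.round([np.dot(s['force'],U),np.dot(s['force'],N),s['force'][2]],1),'grip',s['grip_width'])
    print(' tool axes in (u,n,z):\n',np.round(np.array([U,N,[0,0,1]])@M,3)); return s,p,M
def go(*slz):
    s,p,M=st(); print('delta cm',(M.T@(L(*slz)-p)/10).round(2))
E
python3 - <<'E'
from h import *
import cv2
go(-200,0,190)
s=telemetry.sense(); M=rot(s).as_matrix()
# target tool axes: y down, x=+-N
for sg in(1,-1):
    x=sg*N; y=np.array([0,0,-1.]); T=np.stack([x,y,np.cross(x,y)],1); print(sg,Ro.from_matrix(M.T@T).as_rotvec())
b=cv2.imread('pics/scene0.png')[150:300,130:350]; cv2.imwrite('pics/s0z.png',cv2.resize(b,None,fx=3.5,fy=3.5,interpolation=2))
E
```

```text
t 0.1 s,l,z -447.7 435.4 193.1 F(u,n,z) [-0.1 -0.2 -0.2] grip 0.9942655951022824
 tool axes in (u,n,z):
 [[-0.99   0.001  0.142]
 [-0.142 -0.    -0.99 ]
 [-0.001 -1.     0.   ]]
delta cm [-18.33   0.34  46.62]
1 [ 7.34251684e-04  1.71334087e+00 -1.05448707e-03]
-1 [-1.01418985e-03 -1.42825142e+00 -7.06192261e-04]
```

View pics/s0z.png

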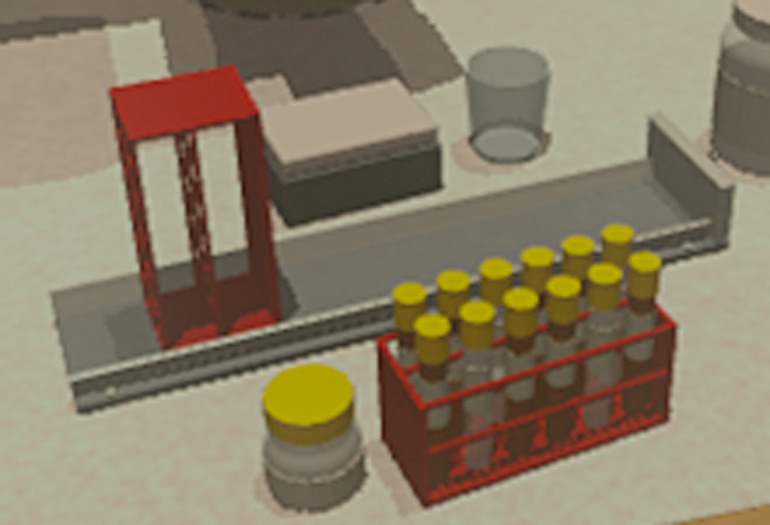

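```bash
python3 -m handwheel '[{"delta_pos":[-4,0,4],"twist":[0,-0.12,0],"jaw":0},{"delta_pos":[-5,0,8],"twist":[0,-0.24,0],"jaw":0},{"delta_pos":[-6,0,12],"twist":[0,-0.36,0],"jaw":0},{"delta_pos":[-7,0,16],"twist":[0,-0.48,0],"jaw":0},{"delta_pos":[-8,0,20],"twist":[0,-0.6,0],"jaw":0},{"delta_pos":[-9.5,0,24],"twist":[0,-0.72,0],"jaw":0},{"delta_pos":[-11,0,28],"twist":[0,-0.84,0],"jaw":0},{"delta_pos":[-12.5,0,31.5],"twist":[0,-0.96,0],"jaw":0},{"delta_pos":[-14,0,35],"twist":[0,-1.08,0],"jaw":0},{"delta_pos":[-15,0,38],"twist":[0,-1.2,0],"jaw":0}]' ; python3 -c "
from h import *
go(-205,0,190);print(np.round(telemetry.sense()['joints'],2))"
```

```text
time_s: 0.93
eef_pos: [494.7, -201.1, 193.4]
ee_rot: [0.707, -0.707, -0.008, 0.008]
force: [-0.3, -1.3, -0.2]
grip_width: 0.0
t 0.9333 s,l,z -243.5 78.9 193.4 F(u,n,z) [-1.2  0.6 -0.2] grip 0.0001535085327900827
 tool axes in (u,n,z):
 [[-0.22   0.001  0.976]
 [-0.976  0.    -0.22 ]
 [-0.    -1.     0.   ]]
delta cm [6.86 0.34 5.49]
[-0.61  0.33  1.47  0.    1.34 -0.63]
```

```bash
python3 -m handwheel '[{"delta_pos":[2,0.1,1.5],"twist":[0,-0.1,0],"jaw":0},{"delta_pos":[4,0.2,3],"twist":[0,-0.2,0],"jaw":0},{"delta_pos":[6.9,0.3,5.5],"twist":[0,-0.222,0],"jaw":0},{"delta_pos":[6.9,2,5.5],"twist":[0,-0.222,0],"jaw":0},{"delta_pos":[6.9,4,5.5],"twist":[0,-0.222,0],"jaw":0},{"delta_pos":[6.9,5.3,5.5],"twist":[0,-0.222,0],"jaw":0},{"delta_pos":[6.9,5.3,5.5],"twist":[0,-0.222,0],"jaw":0},{"delta_pos":[6.9,5.3,5.5],"twist":[0,-0.222,0],"jaw":0},{"delta_pos":[6.9,5.3,5.5],"twist":[0,-0.222,0],"jaw":0},{"delta_pos":[6.9,5.3,5.5],"twist":[0,-0.222,0],"jaw":0}]' ; python3 -c "
from h import *
go(-180,0,140);print(np.round(telemetry.sense()['joints'],2)); cap('scene','pics/s1.png')"
```

```text
time_s: 1.77
eef_pos: [562.1, -147.7, 141.8]
ee_rot: [-0.702, 0.702, 0.085, -0.084]
force: [-0.1, -0.4, 0.5]
grip_width: -0.001
t 1.7667 s,l,z -208.0 0.6 141.8 F(u,n,z) [-0.4  0.2  0.5] grip -0.0011027200847007954
 tool axes in (u,n,z):
 [[-0.006 -0.001  1.   ]
 [-1.    -0.001 -0.006]
 [ 0.001 -1.    -0.001]]
delta cm [0.05 0.17 2.8 ]
[-0.46  0.48  1.4   0.    1.26 -0.7 ]
```

View pics/s1.png

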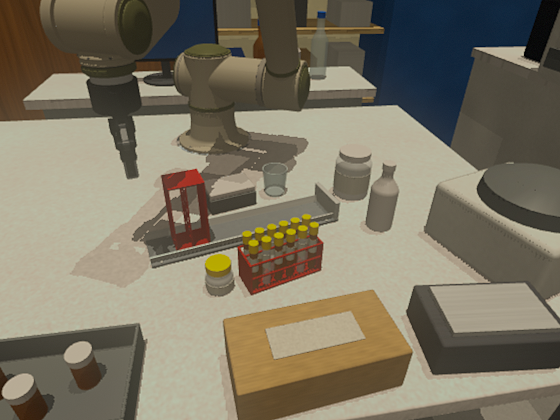

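The fingertip, at pixel (132,178), is behind the rack's holed face and clear of it. Now I'll push the top.

```bash
python3 -m handwheel '[{"delta_pos":[0.05,0.2,1.5],"twist":[0,0,0],"jaw":0},{"delta_pos":[0.05,0.2,2.8],"twist":[0,0,0],"jaw":0},{"delta_pos":[0.05,0.2,3.5],"twist":[0,0,0],"jaw":0},{"delta_pos":[0.05,0.2,4],"twist":[0,0,0],"jaw":0},{"delta_pos":[0.05,0.2,4.5],"twist":[0,0,0],"jaw":0},{"delta_pos":[0.05,0.2,5],"twist":[0,0,0],"jaw":0},{"delta_pos":[0.05,0.2,5.5],"twist":[0,0,0],"jaw":0},{"delta_pos":[0.05,0.2,6],"twist":[0,0,0],"jaw":0},{"delta_pos":[0.05,0.2,6.5],"twist":[0,0,0],"jaw":0},{"delta_pos":[0.05,0.2,7],"twist":[0,0,0],"jaw":0}]' ; python3 -c "
from h import *
st(); cap('scene','pics/s2.png')"
```

```text
time_s: 2.65
eef_pos: [545.4, -78.8, 138.6]
ee_rot: [0.702, -0.702, -0.084, 0.084]
force: [0.4, 0.9, 0.1]
grip_width: 0.002
t 2.65 s,l,z -137.1 0.1 138.6 F(u,n,z) [ 0.8 -0.7  0.1] grip 0.0017927062978728553
 tool axes in (u,n,z):
 [[-0.006  0.     1.   ]
 [-1.     0.    -0.006]
 [-0.    -1.     0.   ]]
```

View pics/s2.png

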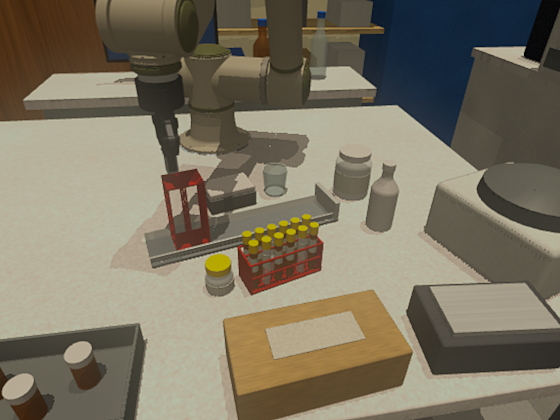

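Run:
```python
from h import *
d=ld('pics/s2.npz'); s=telemetry.sense(); p=np.array(s['eef_pos'])
print('tcp px',proj(d,p), 'rack corners',[proj(d,L(a,b,158)).round() for a in(-156,-86) for b in(-30,30)])
print('toplane',[proj(d,L(a,b,8)).round() for a in(-156,-86) for b in(-30,30)])
t=cap('top','pics/t2.png'); P=cloud(t); f=t['frame'].astype(int)
print('tcp top',proj(t,p))
P=cloud(d); 
for uv in [(170,165),(171,172),(185,182),(200,176),(186,210)]: q=P[uv[1],uv[0]]; print(uv,((q-O)@U).round(),((q-O)@N).round(),q[2].round())
b=cv2.imread('pics/s2.png')[110:270,120:260]; cv2.imwrite('pics/s2z.png',cv2.resize(b,None,fx=3.7,fy=3.7,interpolation=2))
```

```text
tcp px [174.49880588 187.87846227] rack corners [array([165., 189.]), array([160., 174.]), array([203., 181.]), array([196., 168.])]
toplane [array([176., 252.]), array([170., 235.]), array([210., 244.]), array([202., 228.])]
tcp top [386.05476353 213.41077744]
(170, 165) -140.0 -18.0 197.0
(171, 172) -140.0 -11.0 179.0
(185, 182) -118.0 -16.0 156.0
(200, 176) -86.0 -5.0 157.0
(186, 210) -121.0 -4.0 86.0
```

View pics/s2z.png

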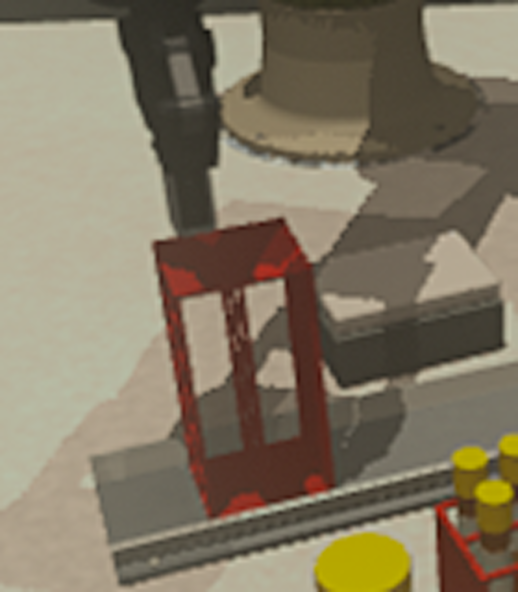

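View pics/t2.png

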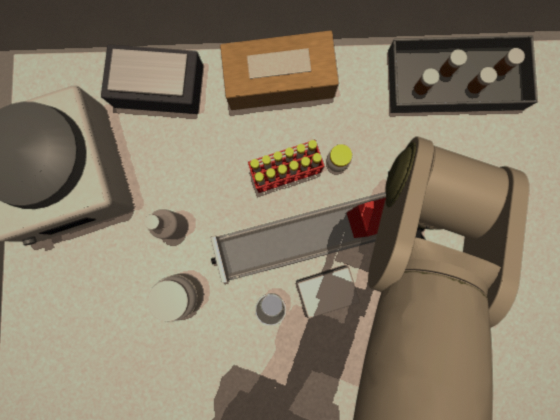

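Run:
```python
from h import *
for n,p in(('pics/s1.npz',[562.1,-147.7,141.8]),('pics/s2.npz',[545.4,-78.8,138.6])):
    d=ld(n); print(n,proj(d,np.array(p)),proj(d,np.array(p)+[0,0,40]))
    P=cloud(d); u=132 if '1' in n else 172
    for v in range(150,200,3):
        q=P[v,u]; print(v,((q-O)@U).round(),((q-O)@N).round(),q[2].round(),d['frame'][v,u])
```

```text
pics/s1.npz [135.17045543 193.71364835] [131.07555587 174.8040859 ]
150 -199.0 -55.0 254.0 [67 63 54]
153 -200.0 -49.0 246.0 [67 64 53]
156 -201.0 -32.0 233.0 [69 66 56]
159 -202.0 -32.0 228.0 [68 65 55]
162 -202.0 -15.0 214.0 [68 67 55]
165 -203.0 -13.0 207.0 [70 67 56]
168 -204.0 -15.0 203.0 [71 67 56]
171 -205.0 -15.0 197.0 [72 69 58]
174 -206.0 -13.0 190.0 [70 67 56]
177 -207.0 -9.0 182.0 [77 74 63]
180 -204.0 327.0 -3.0 [188 181 158]
183 -206.0 309.0 -2.0 [184 178 155]
186 -208.0 292.0 -2.0 [185 180 158]
189 -210.0 275.0 -1.0 [184 180 157]
192 -211.0 263.0 -4.0 [184 182 159]
195 -213.0 247.0 -3.0 [184 182 160]
198 -215.0 232.0 -2.0 [184 182 159]
pics/s2.npz [174.0611031  187.94579525] [171.2783243 169.5370264]
150 -137.0 -46.0 239.0 [57 54 45]
153 -136.0 -34.0 228.0 [60 56 47]
156 -134.0 -17.0 214.0 [58 55 45]
159 -134.0 -10.0 205.0 [60 56 47]
162 -136.0 -14.0 201.0 [61 58 48]
165 -136.0 -15.0 195.0 [59 56 47]
168 -137.0 -13.0 188.0 [60 56 47]
171 -138.0 -16.0 184.0 [70 66 56]
174 -134.0 23.0 157.0 [89 52 41]
177 -136.0 13.0 156.0 [85 56 45]
180 -139.0 1.0 156.0 [84 55 44]
183 -141.0 -13.0 158.0 [104  56  44]
186 -143.0 -23.0 157.0 [150  55  42]
189 -145.0 -31.0 156.0 [96 59 48]
192 -117.0 222.0 -1.0 [173 159 137]
195 -120.0 211.0 -4.0 [176 162 140]
198 -123.0 194.0 -2.0 [179 164 142]
```

The reading and the picture disagree. The visible fingertip ends at z≈180, while the reported TCP z is about 140. The finger is passing over the rack without touching it, which fits the near-zero force. I'll back off and examine the finger shape.

```bash
python3 -m handwheel '[{"delta_pos":[0,0,-1],"twist":[0,0,0],"jaw":0},{"delta_pos":[0,0,-2],"twist":[0,0,0],"jaw":0},{"delta_pos":[0,0,-3.5],"twist":[0,0,0],"jaw":0},{"delta_pos":[0,0,-5],"twist":[0,0,0],"jaw":0},{"delta_pos":[0,0,-6.5],"twist":[0,0,0],"jaw":0},{"delta_pos":[0,0,-8],"twist":[0,0,0],"jaw":0},{"delta_pos":[0,0,-8],"twist":[0,0,0],"jaw":0},{"delta_pos":[0,0,-8],"twist":[0,0,0],"jaw":0},{"delta_pos":[0,0,-8],"twist":[0,0,0],"jaw":0},{"delta_pos":[0,0,-8],"twist":[0,0,0],"jaw":0}]'
python3 - <<'E'
from h import *
st(); d=cap('scene','pics/s3.png'); P=cloud(d)
s=(P-O)@U; l=(P-O)@N; z=P[...,2]
k=(abs(s+217)<70)&(abs(l)<70)&(z>100)&(z<330)
for b in range(150,330,8):
    kk=k&(z>=b)&(z<b+8)
    if kk.sum()>3: print(b,kk.sum(),'s',s[kk].min().round(),s[kk].max().round(),'lmin',np.percentile(l[kk],5).round(),l[kk].max().round())
b=cv2.imread('pics/s3.png')[40:220,50:240]; cv2.imwrite('pics/s3z.png',cv2.resize(b,None,fx=3,fy=3,interpolation=2))
E
```

```text
time_s: 3.58
eef_pos: [564.4, -156.4, 138.6]
ee_rot: [0.702, -0.702, -0.084, 0.085]
force: [-0.9, 0.7, -0.5]
grip_width: 0.001
t 3.5833 s,l,z -217.1 0.5 138.6 F(u,n,z) [ 0.9  0.7 -0.5] grip 0.0007136828579778381
 tool axes in (u,n,z):
 [[-0.006  0.     1.   ]
 [-1.     0.    -0.006]
 [-0.    -1.     0.   ]]
150 75 s -155.0 -147.0 lmin -31.0 27.0
174 32 s -226.0 -204.0 lmin -13.0 -6.0
182 52 s -226.0 -204.0 lmin -16.0 -7.0
190 55 s -226.0 -205.0 lmin -17.0 -6.0
198 56 s -226.0 -204.0 lmin -17.0 -7.0
206 39 s -226.0 -205.0 lmin -17.0 -6.0
214 8 s -228.0 -202.0 lmin -30.0 5.0
222 66 s -229.0 -202.0 lmin -37.0 3.0
230 25 s -229.0 -204.0 lmin -45.0 -18.0
238 69 s -232.0 -199.0 lmin -51.0 -16.0
246 71 s -232.0 -198.0 lmin -57.0 33.0
254 110 s -232.0 -198.0 lmin -63.0 1.0
262 173 s -234.0 -196.0 lmin -64.0 -13.0
270 136 s -235.0 -196.0 lmin -55.0 9.0
278 169 s -235.0 -196.0 lmin -45.0 15.0
286 82 s -226.0 -205.0 lmin -43.0 -34.0
294 76 s -226.0 -205.0 lmin -41.0 -30.0
302 205 s -252.0 -178.0 lmin -39.0 -5.0
310 258 s -252.0 -178.0 lmin -39.0 -5.0
318 254 s -252.0 -178.0 lmin -39.0 -6.0
326 134 s -252.0 -180.0 lmin -39.0 -10.0
```

View pics/s3z.png

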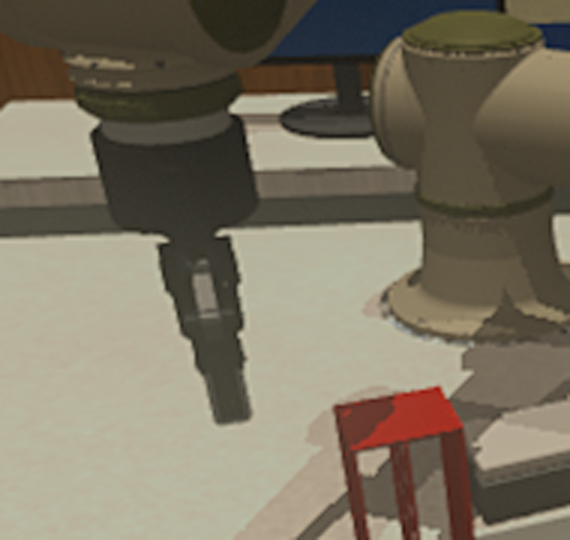

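Finger tip measured at z≈176 for a reported 138.6, so the real tip sits about 38 mm above the reported TCP. Horizontally they agree. I'll go down 37 mm and check in the picture.

```bash
python3 -m handwheel '[{"delta_pos":[0,1.2,0],"twist":[0,0,0],"jaw":0},{"delta_pos":[0,2.4,0],"twist":[0,0,0],"jaw":0},{"delta_pos":[0,3.7,0],"twist":[0,0,0],"jaw":0},{"delta_pos":[0,3.7,1],"twist":[0,0,0],"jaw":0},{"delta_pos":[0,3.7,2],"twist":[0,0,0],"jaw":0},{"delta_pos":[0,3.7,3],"twist":[0,0,0],"jaw":0},{"delta_pos":[0,3.7,3],"twist":[0,0,0],"jaw":0},{"delta_pos":[0,3.7,3],"twist":[0,0,0],"jaw":0},{"delta_pos":[0,3.7,3],"twist":[0,0,0],"jaw":0},{"delta_pos":[0,3.7,3],"twist":[0,0,0],"jaw":0}]'
python3 - <<'E'
from h import *
st(); d=cap('scene','pics/s4.png'); P=cloud(d)
s=(P-O)@U; l=(P-O)@N; z=P[...,2]
k=(abs(s+187)<20)&(abs(l)<25)&(z>100)&(z<170)&(d['frame'][...,0]<100)
for b in range(110,180,5):
    kk=k&(z>=b)&(z<b+5)
    if kk.sum()>3: print(b,kk.sum(),'s',s[kk].min().round(),s[kk].max().round(),'lmin',np.percentile(l[kk],5).round(),l[kk].max().round())
b=cv2.imread('pics/s4.png')[80:270,90:290]; cv2.imwrite('pics/s4z.png',cv2.resize(b,None,fx=3,fy=3,interpolation=2))
E
```

```text
time_s: 4.47
eef_pos: [557.6, -128.1, 101.9]
ee_rot: [-0.702, 0.702, 0.084, -0.084]
force: [-0.2, -0.2, -0.4]
grip_width: 0.002
t 4.4667 s,l,z -187.9 0.2 101.9 F(u,n,z) [-0.1  0.2 -0.4] grip 0.001807419741894479
 tool axes in (u,n,z):
 [[-0.006 -0.001  1.   ]
 [-1.    -0.    -0.006]
 [ 0.001 -1.    -0.001]]
140 5 s -195.0 -177.0 lmin -11.0 -6.0
145 26 s -196.0 -178.0 lmin -17.0 -8.0
150 30 s -197.0 -177.0 lmin -17.0 -6.0
155 22 s -196.0 -178.0 lmin -16.0 -8.0
160 33 s -197.0 -178.0 lmin -17.0 -8.0
165 25 s -196.0 -177.0 lmin -16.0 -8.0
```

View pics/s4z.png

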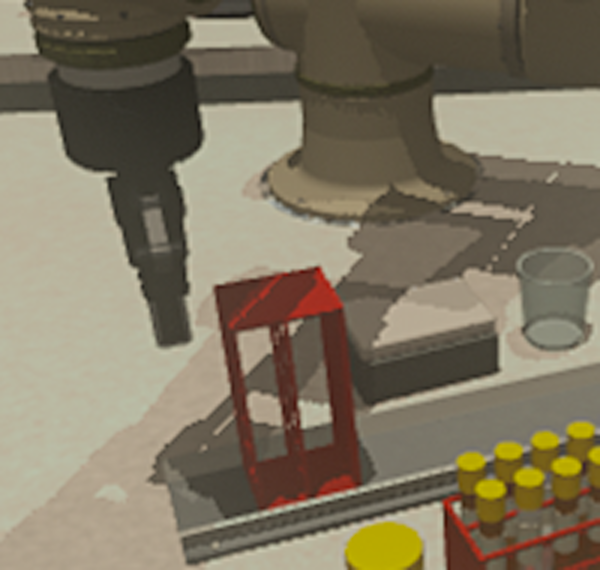

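Tip now at z≈143, below the rack's top edge at 158. Pushing.

```bash
python3 -m handwheel '[{"delta_pos":[0,0.5,1],"twist":[0,0,0],"jaw":0},{"delta_pos":[0,0.5,2],"twist":[0,0,0],"jaw":0},{"delta_pos":[0,0.5,2.5],"twist":[0,0,0],"jaw":0},{"delta_pos":[0,0.5,3],"twist":[0,0,0],"jaw":0},{"delta_pos":[0,0.5,3.5],"twist":[0,0,0],"jaw":0},{"delta_pos":[0,0.5,4],"twist":[0,0,0],"jaw":0},{"delta_pos":[0,0.5,4.5],"twist":[0,0,0],"jaw":0},{"delta_pos":[0,0.5,5],"twist":[0,0,0],"jaw":0},{"delta_pos":[0,0.5,5],"twist":[0,0,0],"jaw":0},{"delta_pos":[0,0.5,5],"twist":[0,0,0],"jaw":0}]'
python3 - <<'E'
from h import *
st(); d=cap('scene','pics/s5.png')
b=cv2.imread('pics/s5.png')[80:270,90:290]; cv2.imwrite('pics/s5z.png',cv2.resize(b,None,fx=3,fy=3,interpolation=2))
E
```

```text
time_s: 5.35
eef_pos: [545.5, -79.0, 96.6]
ee_rot: [0.702, -0.702, -0.084, 0.084]
force: [-0.5, 0.5, -0.3]
grip_width: -0.001
t 5.35 s,l,z -137.3 0.0 96.6 F(u,n,z) [ 0.6  0.4 -0.3] grip -0.0009878555272274088
 tool axes in (u,n,z):
 [[-0.006  0.     1.   ]
 [-1.     0.    -0.006]
 [-0.    -1.     0.   ]]
```

View pics/s5z.png

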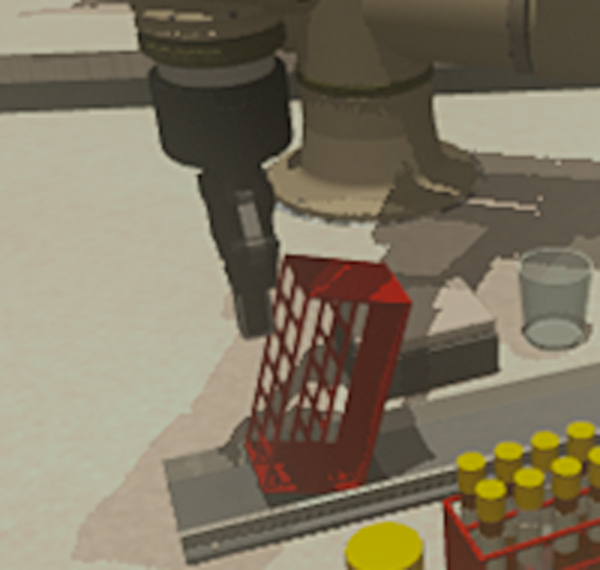

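It is tipping about its toe as intended. I'll continue.

```bash
python3 -m handwheel '[{"delta_pos":[0,0,0.5],"twist":[0,0,0],"jaw":0},{"delta_pos":[0,0,1],"twist":[0,0,0],"jaw":0},{"delta_pos":[0,0,1.5],"twist":[0,0,0],"jaw":0},{"delta_pos":[0,0,2],"twist":[0,0,0],"jaw":0},{"delta_pos":[0,0,2.5],"twist":[0,0,0],"jaw":0},{"delta_pos":[0,0,3],"twist":[0,0,0],"jaw":0},{"delta_pos":[0,0,3.5],"twist":[0,0,0],"jaw":0},{"delta_pos":[0,0,3.5],"twist":[0,0,0],"jaw":0},{"delta_pos":[0,0,3.5],"twist":[0,0,0],"jaw":0},{"delta_pos":[0,0,3.5],"twist":[0,0,0],"jaw":0}]'
python3 - <<'E'
from h import *
st(); d=cap('scene','pics/s6.png')
b=cv2.imread('pics/s6.png')[80:270,90:290]; cv2.imwrite('pics/s6z.png',cv2.resize(b,None,fx=3,fy=3,interpolation=2))
E
```

```text
time_s: 6.23
eef_pos: [537.3, -45.3, 96.6]
ee_rot: [-0.702, 0.702, 0.084, -0.084]
force: [-0.7, -0.0, -0.2]
grip_width: 0.005
t 6.2333 s,l,z -102.7 -0.2 96.6 F(u,n,z) [ 0.2  0.7 -0.2] grip 0.004997451503744905
 tool axes in (u,n,z):
 [[-0.006 -0.     1.   ]
 [-1.    -0.    -0.006]
 [ 0.    -1.    -0.   ]]
```

View pics/s6z.png

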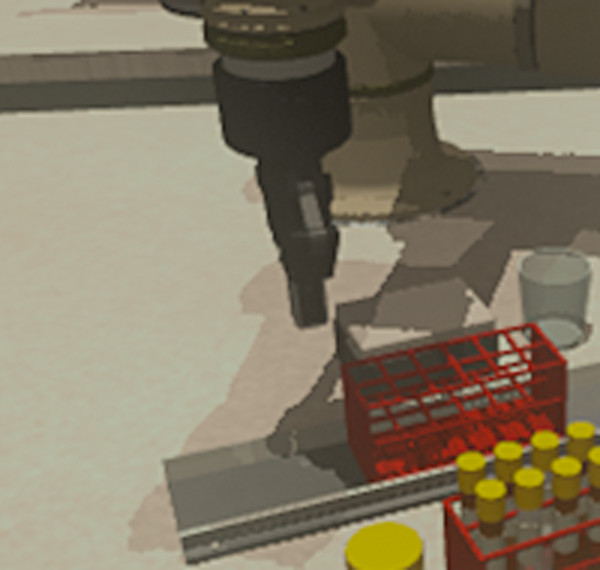

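The rack has fallen onto its base, holes up, with its trailing end plate near zoom (357,425). I'll back off, go down behind it and measure.

```bash
python3 -m handwheel '[{"delta_pos":[0,0,-1.5],"twist":[0,0,0],"jaw":0},{"delta_pos":[0,0,-3],"twist":[0,0,0],"jaw":0},{"delta_pos":[0,1.5,-3],"twist":[0,0,0],"jaw":0},{"delta_pos":[0,3,-3],"twist":[0,0,0],"jaw":0},{"delta_pos":[0,4.5,-3],"twist":[0,0,0],"jaw":0},{"delta_pos":[0,6,-3],"twist":[0,0,0],"jaw":0},{"delta_pos":[0,7,-3],"twist":[0,0,0],"jaw":0},{"delta_pos":[0,7,-3],"twist":[0,0,0],"jaw":0},{"delta_pos":[0,7,-3],"twist":[0,0,0],"jaw":0},{"delta_pos":[0,7,-3],"twist":[0,0,0],"jaw":0}]'
cat > m.py <<'E'
from h import *
import sys
n=sys.argv[1]
st(); d=cap('scene',f'pics/s{n}.png'); P=cloud(d); f=d['frame'].astype(int)
s=(P-O)@U; l=(P-O)@N; z=P[...,2]
red=(f[...,0]>60)&(f[...,1]<f[...,0]*.55)&(abs(l)<48)&(z<100)&(z>8)
k=red&(z>70)&(z<86)
r=cv2.minAreaRect(np.stack([s[k],l[k]],1).astype(np.float32)); print('rack top face s,l',k.sum(),np.round(r[0],1),np.round(r[1],1),round(r[2],1),'s range',np.percentile(s[k],[1,99]).round(1),'z',np.median(z[k]).round(1))
g=np.abs(f[...,0]-f[...,2])<25
k=g&(f[...,0]<110)&(abs(l)<40)&(s<r[0][0]-74)&(s>r[0][0]-74-60)&(z>30)&(z<90)
if k.sum(): print('finger tip z',np.percentile(z[k],1).round(1),'s',np.percentile(s[k],[2,98]).round(1),k.sum())
b=cv2.imread(f'pics/s{n}.png')[80:280,90:350]; cv2.imwrite(f'pics/s{n}z.png',cv2.resize(b,None,fx=3,fy=2.9,interpolation=2))
E
python3 m.py 7
```

```text
time_s: 7.12
eef_pos: [545.0, -74.9, 27.4]
ee_rot: [-0.702, 0.702, 0.085, -0.084]
force: [0.5, -0.0, 0.2]
grip_width: 0.003
t 7.1167 s,l,z -133.3 -0.4 27.4 F(u,n,z) [-0.1 -0.4  0.2] grip 0.0028969612128373033
 tool axes in (u,n,z):
 [[-0.006 -0.001  1.   ]
 [-1.    -0.001 -0.006]
 [ 0.001 -1.    -0.001]]
rack top face s,l 425 [-4.   0.3] [149.5  63.8] 1.1 s range [-78.4  69.5] z 76.2
finger tip z 63.6 s [-137.5 -121.1] 69
```

View pics/s7z.png

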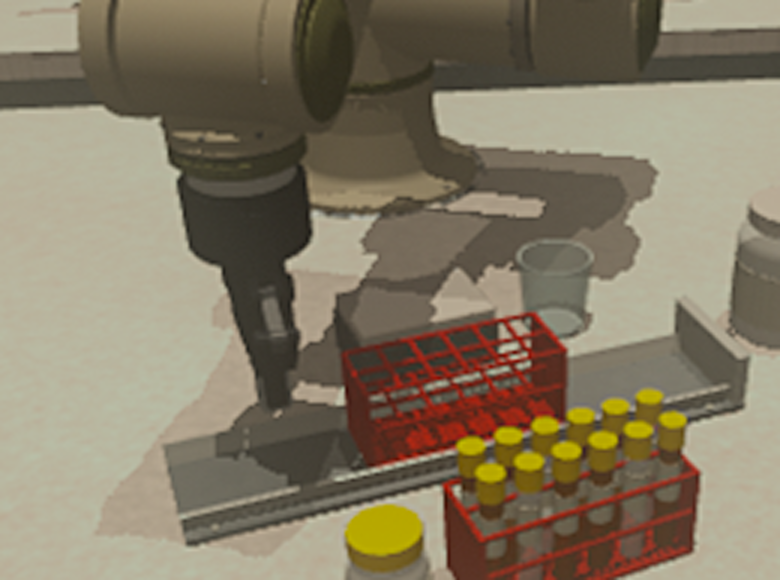

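Rack trailing end at s≈-79, leading end at +70; 128 mm still to go. Tip at z≈64, so I'll lower it to about 39 and push.

```bash
python3 -m handwheel '[{"delta_pos":[0,1.2,0],"twist":[0,0,0],"jaw":0},{"delta_pos":[0,2.5,1],"twist":[0,0,0],"jaw":0},{"delta_pos":[0,2.5,2],"twist":[0,0,0],"jaw":0},{"delta_pos":[0,2.5,3],"twist":[0,0,0],"jaw":0},{"delta_pos":[0,2.5,3.7],"twist":[0,0,0],"jaw":0},{"delta_pos":[0,2.5,4.3],"twist":[0,0,0],"jaw":0},{"delta_pos":[0,2.5,5],"twist":[0,0,0],"jaw":0},{"delta_pos":[0,2.5,6],"twist":[0,0,0],"jaw":0},{"delta_pos":[0,2.5,7],"twist":[0,0,0],"jaw":0},{"delta_pos":[0,2.5,8],"twist":[0,0,0],"jaw":0}]' ; python3 m.py 8
```

```text
time_s: 8.0
eef_pos: [525.3, 4.2, 1.9]
ee_rot: [-0.702, 0.702, 0.084, -0.084]
force: [0.6, -2.6, 0.9]
grip_width: -0.0
t 8.0 s,l,z -51.7 -0.6 1.9 F(u,n,z) [-2.6  0.   0.9] grip -0.0004439232527341341
 tool axes in (u,n,z):
 [[-0.006 -0.     1.   ]
 [-1.    -0.    -0.006]
 [ 0.    -1.    -0.   ]]
rack top face s,l 314 [35.1 -0.3] [ 64.  147.6] 89.7 s range [-35.1 108.1] z 76.1
finger tip z 39.1 s [-63.  -43.7] 163
```

View pics/s8z.png

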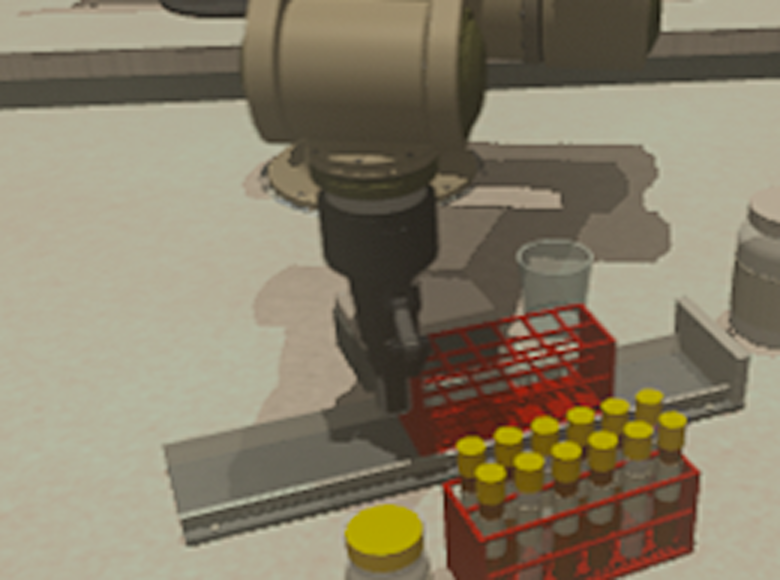

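Pushing works: force is 2.6 N and the rack is straight and flat. Leading end at s≈109, so about 89 mm to go.

```bash
python3 -m handwheel '[{"delta_pos":[0,0,0.9],"twist":[0,0,0],"jaw":0},{"delta_pos":[0,0,1.8],"twist":[0,0,0],"jaw":0},{"delta_pos":[0,0,2.7],"twist":[0,0,0],"jaw":0},{"delta_pos":[0,0,3.6],"twist":[0,0,0],"jaw":0},{"delta_pos":[0,0,4.5],"twist":[0,0,0],"jaw":0},{"delta_pos":[0,0,5.4],"twist":[0,0,0],"jaw":0},{"delta_pos":[0,0,6.2],"twist":[0,0,0],"jaw":0},{"delta_pos":[0,0,7],"twist":[0,0,0],"jaw":0},{"delta_pos":[0,0,7.5],"twist":[0,0,0],"jaw":0},{"delta_pos":[0,0,7.8],"twist":[0,0,0],"jaw":0}]' ; python3 m.py 9
```

```text
time_s: 8.88
eef_pos: [506.8, 79.9, 1.6]
ee_rot: [0.702, -0.702, -0.084, 0.085]
force: [0.8, -2.0, -0.3]
grip_width: -0.004
t 8.8833 s,l,z 26.2 -0.9 1.6 F(u,n,z) [-2.2 -0.3 -0.3] grip -0.0037329731665116457
 tool axes in (u,n,z):
 [[-0.006  0.     1.   ]
 [-1.     0.    -0.006]
 [-0.    -1.     0.   ]]
rack top face s,l 272 [113.4  -2.3] [ 62.4 148.6] 88.6 s range [ 39. 187.] z 76.2
finger tip z 40.1 s [15.  34.8] 181
```

```bash
python3 -m handwheel '[{"delta_pos":[0,0,0.2],"twist":[0,0,0],"jaw":0},{"delta_pos":[0,0,0.4],"twist":[0,0,0],"jaw":0},{"delta_pos":[0,0,0.6],"twist":[0,0,0],"jaw":0},{"delta_pos":[0,0,0.7],"twist":[0,0,0],"jaw":0},{"delta_pos":[0,0,0.8],"twist":[0,0,0],"jaw":0},{"delta_pos":[0,0,0.9],"twist":[0,0,0],"jaw":0},{"delta_pos":[0,0,0.95],"twist":[0,0,0],"jaw":0},{"delta_pos":[0,0,1.0],"twist":[0,0,0],"jaw":0},{"delta_pos":[0,0,1.0],"twist":[0,0,0],"jaw":0},{"delta_pos":[0,0,1.0],"twist":[0,0,0],"jaw":0}]' ; python3 m.py 10
```

```text
time_s: 9.77
eef_pos: [504.5, 89.0, 1.6]
ee_rot: [0.702, -0.702, -0.084, 0.084]
force: [0.0, -0.1, 0.8]
grip_width: 0.002
t 9.7667 s,l,z 35.6 -1.0 1.6 F(u,n,z) [-0.1  0.   0.8] grip 0.0022455027750302304
 tool axes in (u,n,z):
 [[-0.006  0.     1.   ]
 [-1.     0.    -0.006]
 [-0.    -1.     0.   ]]
rack top face s,l 261 [122.1  -2.9] [ 62.4 149. ] 89.9 s range [ 48.2 196.2] z 76.1
finger tip z 40.8 s [24.2 43.5] 181
```

```bash
python3 -m handwheel '[{"delta_pos":[0,0,0.05],"twist":[0,0,0],"jaw":0},{"delta_pos":[0,0,0.1],"twist":[0,0,0],"jaw":0},{"delta_pos":[0,0,0.13],"twist":[0,0,0],"jaw":0},{"delta_pos":[0,0,0.16],"twist":[0,0,0],"jaw":0},{"delta_pos":[0,0,0.19],"twist":[0,0,0],"jaw":0},{"delta_pos":[0,0,0.22],"twist":[0,0,0],"jaw":0},{"delta_pos":[0,0,0.24],"twist":[0,0,0],"jaw":0},{"delta_pos":[0,0,0.26],"twist":[0,0,0],"jaw":0},{"delta_pos":[0,0,0.28],"twist":[0,0,0],"jaw":0},{"delta_pos":[0,0,0.3],"twist":[0,0,0],"jaw":0}]' ; python3 m.py 11
```

```text
time_s: 10.65
eef_pos: [504.6, 91.2, 1.8]
ee_rot: [-0.702, 0.702, 0.085, -0.084]
force: [3.3, -6.5, 0.3]
grip_width: -0.001
t 10.65 s,l,z 37.6 -1.6 1.8 F(u,n,z) [-7.1 -1.6  0.3] grip -0.001321504070154911
 tool axes in (u,n,z):
 [[-0.006 -0.001  1.   ]
 [-1.    -0.001 -0.006]
 [ 0.001 -1.    -0.001]]
rack top face s,l 269 [124.6  -2.9] [ 63.  149.9] 89.8 s range [ 50.4 198.4] z 76.2
finger tip z 40.7 s [26.2 45.9] 178
```

Force rises to 7 N, above the sliding level of about 2.5 N, so it looks home. One more small push to confirm.

```bash
python3 -m handwheel '[{"delta_pos":[0,0,0.03],"twist":[0,0,0],"jaw":0},{"delta_pos":[0,0,0.06],"twist":[0,0,0],"jaw":0},{"delta_pos":[0,0,0.09],"twist":[0,0,0],"jaw":0},{"delta_pos":[0,0,0.12],"twist":[0,0,0],"jaw":0},{"delta_pos":[0,0,0.15],"twist":[0,0,0],"jaw":0},{"delta_pos":[0,0,0.15],"twist":[0,0,0],"jaw":0},{"delta_pos":[0,0,0.15],"twist":[0,0,0],"jaw":0},{"delta_pos":[0,0,0.15],"twist":[0,0,0],"jaw":0},{"delta_pos":[0,0,0.15],"twist":[0,0,0],"jaw":0},{"delta_pos":[0,0,0.15],"twist":[0,0,0],"jaw":0}]' ; python3 m.py 12
```

```text
time_s: 11.53
eef_pos: [505.1, 91.3, 2.1]
ee_rot: [-0.701, 0.703, 0.085, -0.083]
force: [5.0, -15.5, 1.1]
grip_width: -0.002
t 11.5333 s,l,z 37.7 -2.1 2.1 F(u,n,z) [-16.3  -1.    1.1] grip -0.001755671114660363
 tool axes in (u,n,z):
 [[-0.006 -0.004  1.   ]
 [-1.    -0.002 -0.006]
 [ 0.002 -1.    -0.004]]
rack top face s,l 278 [124.3  -2.3] [149.9  65.7] 1.1 s range [ 50.8 198.4] z 76.4
finger tip z 40.9 s [26.4 45.6] 177
```

View pics/s12z.png

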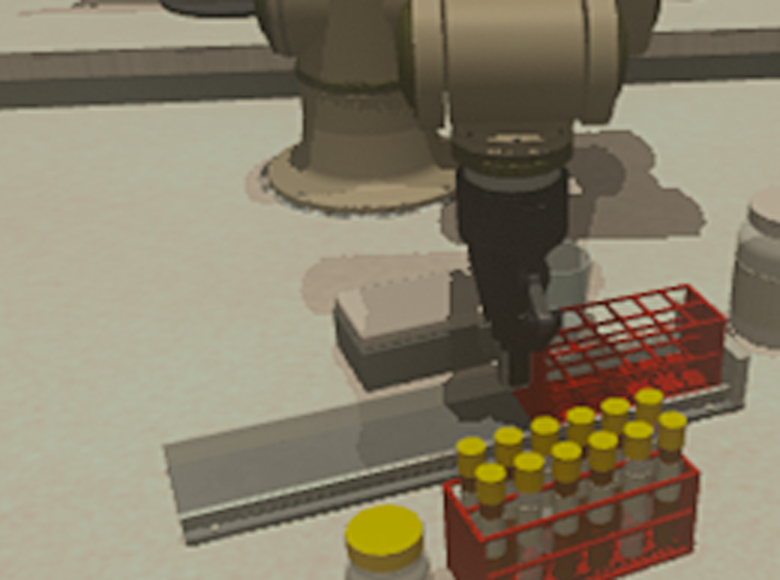

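Stiff contact: 16 N with no further travel, so it is home. I'll retreat and rise, then check from both cameras.

```bash
python3 -m handwheel '[{"delta_pos":[0,0,-0.5],"twist":[0,0,0],"jaw":0},{"delta_pos":[0,0,-1.5],"twist":[0,0,0],"jaw":0},{"delta_pos":[0,0,-3.5],"twist":[0,0,0],"jaw":0},{"delta_pos":[0,-2,-6],"twist":[0,0,0],"jaw":0},{"delta_pos":[0,-5,-9],"twist":[0,0,0],"jaw":0},{"delta_pos":[0,-8,-12],"twist":[0,0,0],"jaw":0},{"delta_pos":[0,-11,-15],"twist":[0,0,0],"jaw":0},{"delta_pos":[0,-14,-18],"twist":[0,0,0],"jaw":0},{"delta_pos":[0,-17,-21],"twist":[0,0,0],"jaw":0},{"delta_pos":[0,-18,-24],"twist":[0,0,0],"jaw":0}]' ; python3 m.py 13
python3 - <<'E'
from h import *
d=cap('top','pics/t13.png'); P=cloud(d); f=d['frame'].astype(int)
s=(P-O)@U; l=(P-O)@N; z=P[...,2]
k=(f[...,0]>60)&(f[...,1]<f[...,0]*.55)&(abs(l)<48)&(z>70)&(z<86)
r=cv2.minAreaRect(np.stack([s[k],l[k]],1).astype(np.float32)); print(k.sum(),r,np.percentile(s[k],[1,99]),np.median(z[k]))
k=(z>25)&(z<90)&(abs(l)<30)
for b in range(180,212,3):
    q=k&(s>=b)&(s<b+3); print(b,q.sum(),np.median(z[q]).round(1) if q.sum() else '')
E
```

```text
time_s: 12.42
eef_pos: [561.3, -141.6, 185.8]
ee_rot: [-0.701, 0.703, 0.086, -0.083]
force: [0.8, -0.0, 0.2]
grip_width: -0.004
t 12.4167 s,l,z -201.9 -0.1 185.8 F(u,n,z) [-0.2 -0.7  0.2] grip -0.0039286718424777715
 tool axes in (u,n,z):
 [[-0.006 -0.003  1.   ]
 [-1.    -0.004 -0.006]
 [ 0.004 -1.    -0.003]]
rack top face s,l 332 [124.4  -2.2] [149.5  65. ] 1.0 s range [ 50.1 198.3] z 76.2
631 ((123.05116271972656, -0.4034595489501953), (59.81061553955078, 149.57176208496094), 89.82046508789062) [ 48.73229402 197.20777361] 77.79584579788913
180 7 77.5
183 6 78.1
186 9 77.8
189 6 78.4
192 124 57.9
195 39 77.8
198 0 
201 26 53.1
204 43 53.1
207 35 52.2
210 5 41.5
```

View pics/s13.png

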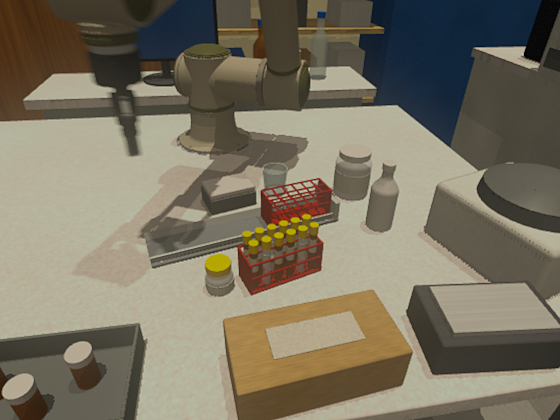

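View pics/t13.png

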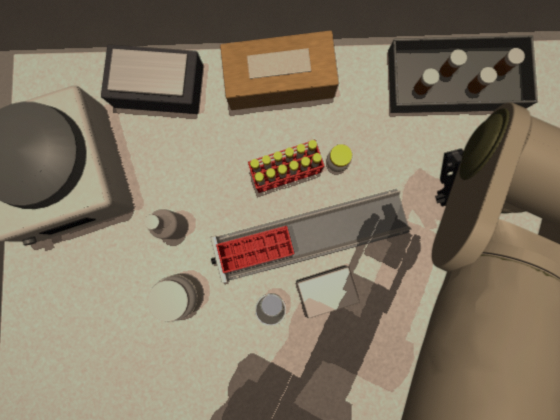

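Both views show the rack flat against the stop, top view about (218–292, 228–272), and the bystanders where they were. The robot is clear, so I'm handing in.

```bash
python3 -m handwheel '[{"delta_pos":[0,0,0],"twist":[0,0,0],"jaw":0},{"delta_pos":[0,0,0],"twist":[0,0,0],"jaw":0},{"delta_pos":[0,0,0],"twist":[0,0,0],"jaw":0},{"delta_pos":[0,0,0],"twist":[0,0,0],"jaw":0},{"delta_pos":[0,0,0],"twist":[0,0,0],"jaw":0},{"delta_pos":[0,0,0],"twist":[0,0,0],"jaw":0},{"delta_pos":[0,0,0],"twist":[0,0,0],"jaw":0},{"delta_pos":[0,0,0],"twist":[0,0,0],"jaw":0},{"delta_pos":[0,0,0],"twist":[0,0,0],"jaw":0},{"delta_pos":[0,0,0],"twist":[0,0,0],"jaw":0}]' && python3 -c "
from h import *
print(ctrl.finish_job())"
```

```text
time_s: 13.35
eef_pos: [560.4, -139.9, 181.6]
ee_rot: [0.702, -0.702, -0.084, 0.084]
force: [0.2, 0.7, 0.5]
grip_width: -0.002
the job is handed in; nothing more can be done
None
```

I tipped the rack onto its base, holes up, with the closed fingertip near its top. I then pushed it along the lane until it stopped against the end stop, and handed the job in at about 13.4 s; no verdict was reported.

- **Final position:** the last pictures put the leading end at 197–198 mm along the lane, with the stop face at 198 mm. The rack sits 0.4–2.3 mm from the lane's middle, with its top face at 76–78 mm, so it is lying flat.
- **Home against the stop:** on the last push the force rose to 16 N with no further movement. Sliding had taken only about 2.5 N.
- **Surroundings:** by eye in both views, the bystanders had not moved. I did not re-measure them. The robot was well clear of everything.

**One check disagreed:** the visible fingertip was about 38 mm higher than the reported TCP height. My first push therefore passed over the top of the rack without touching it. I took the height from the camera after that, and the tipping and pushing then went as intended.

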